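# Lock the lid on the takings pot

### The job

The stall is closing: take the red lid from its cork ring and lock it on the green takings pot. Press the lid lightly on the keyhole and turn it until its lugs drop through the slots and the lid sits flat, then turn it clockwise (seen from above) as far as it goes and let go; leave the whistles and the file where they are.

Things in the scene. Friction and masses are not known exactly. Their poses are not given: they have to be found in the camera images.
- pot: Green round takings pot, 104 mm across, 90 mm high, hollow and empty (76 mm deep below its top plate), fixed to the counter on a dark wooden foot 132 mm across. Origin: centre of its underside; x along the slots of its top. Counted from the slots, the lid's lugs can turn under the plate about 60 degrees clockwise (seen from above) to hard stops; the other way they stop after about 7.
- pot_mouth (a point): Centre of the pot's flat brass top, on which the lid's disc sits; z up. The 8 mm thick top plate has a keyhole: a middle hole about 32 mm across and two straight slots, 19.6 mm wide, reaching 30.5 mm from the centre along this frame's x axis, one each way (so a half turn is the same).
- lid_grip (a point): Loose lid (about 0.28 kg): centre of its pale wooden handle bar, 36 mm above the flat underside of the red disc. z is the lid's up, x runs along the bar. Bar 66 mm long (x), 18 wide (y), 24 high; a thinner neck, 36 x 12 mm, joins it to the disc, which is 112 mm across with its top 12 mm above its underside. Seated, this point is 36 mm above pot_mouth.
- lid_key (a point): Centre of the lid's steel cross-bar (two lugs), 14.5 mm below the disc's underside, in line with the handle bar (x): 56 mm tip to tip, 15 wide, 8 high. Above it a 27 mm round boss, below it a centring cone with its tip 30 mm below the disc. Out of line with the slots the lugs rest on the plate, the lid 18.5 mm high; in line it drops until the disc sits. Locked it has 2.5 mm of play.
- stand: Fixed cork ring, 94 mm outside and 70 mm inside diameter, 40 mm high, on which the lid's disc lies at the start with its key hanging inside. Origin: centre of its underside on the counter.
- duck_a: Bystander: yellow clay duck whistle, 90 mm long, 70 mm high, loose. Origin: centre of its underside.
- duck_b: Bystander: another such yellow duck whistle, loose. Origin: centre of its underside.
- cherry_whistle: Bystander: red cherry-wood whistle, 128 mm long, 24 mm high, lying along its x, loose. Origin: on the counter near its middle.
- horn_whistle: Bystander: small curved dark horn whistle with a polished tip, 120 mm long, 28 mm high, lying loose. Origin: on the counter near its middle.
- file: Bystander: steel file with an ash handle, 223 mm long, 26 mm high, lying along its x, loose. Origin: on the counter where handle and blade meet.
There are look-alikes about, which are no part of the job. Of the things that look like the pot, the middle-sized one is meant.

How it is judged (in metres and radians):
On the way:
1. the lid has dropped through the slots and sits on the pot's rim (z of lid_grip in the frame of pot_mouth below 0.04 m and horizontal distance between lid_grip and pot_mouth below 0.007 m and angle between lid_grip's own z axis and vertical below 0.06 rad), for 0.1 s.
At the end, for the whole second after the job is handed in: The lid sits seated on the pot (handle centre less than 40 mm above the pot's top, i.e. within 4 mm of fully down, within 7 mm of its centre line, tilted less than 0.06 rad) with its bar turned at least 0.75 rad (43 degrees; the stop is at about 60) from the line of the slots (all of step 1 and angle between the x axis of lid_grip and the x axis of pot_mouth, either way round above 0.75 rad); the robot touches nothing.
It fails at once if a whistle or the file was moved by more than 30 mm (distance of any of duck_a, duck_b, cherry_whistle, horn_whistle, file from where it was at the start of the episode above 0.03 m).
It also fails if it takes over 45 s, if anything falls off the work surface, if the arm or the gripper's body presses on something with over 40 N, if the wrist force passes 120 N, or if a joint passes its speed limit or range.

### The arm

A 7-joint arm with a two-finger parallel gripper is mounted at the origin on the work surface. World frame = base frame: x ahead of the robot, y to its left, z up, the work surface at z = 0. Lengths are in mm, angles in rad, forces in N, time in s.
With the tool pointing down it reaches from about 425 to 825 mm from the base axis. Payload 3.6 kg.
Tool frame: the origin (TCP) lies at the very end of the fingers, on their centre line; the grasp point (between the pads) lies 19 mm behind it (manip.tcp_to_grasp is the distance from the TCP to the grasp point, in mm); z points along the fingers, y is the line along which they close (so a half turn about z gives the same grasp; the last joint's range is limited). The gripper opens to 85 mm and grips with 20 to 120 N. Pads are 22 mm wide; open, the fingers measure 114 mm over their backs; the gripper's body (76 mm by 85 mm) begins 54 mm behind the grasp point. The pads swing forward as they close: fully open they stand 13 mm farther back than shut.
Start: joints at [-1.208, 0.615, -0.013, 1.423, 0.008, 1.103, -0.04], TCP at [246.366, 601.47, 231.297] pointing down, gripper open.
Joint ranges: [-3.12, 3.12], [-0.3, 2.06], [-1.34, 1.32], [0.26, 2.42], [-1.36, 4.5], [0.01, 1.98], [-2.84, 2.84]. Speed limits (rad/s): [2.79, 2.79, 3.14, 3.14, 3.14, 3.14, 3.14].

### API

Orientations are given as a rotation vector (axis times angle).
In Python, from station import monitor, cams, job, manip gives the robot as it stands.
- The arm moves only by the tool apply_moves, never from a script. Its argument "increments" is a list of rows, each a list of 3 entries, a list of its own where there are three numbers: the finger opening in cm, from 0 to 8.54, then the shift along the tool's x, y, z in cm, then the turn, a rotation vector about the tool's x, y, z in rad. In form: [[jaw, [tx, ty, tz], [wx, wy, wz]], ...]. A call has 1 to 12 rows; each row shifts and turns the commanded pose from where the row before left it, along the tool's axes as they then stand; what a row does not reach is not made up. A row lasts 1/8 s, in which the tool goes at most 62.5 mm and 10.7 degrees, less where a joint would pass 70% of its speed; a pose out of reach is approached as far as the arm can. A call is refused whole if a number of a shift passes 6.25 or a number of a turn 0.188, either way. A call with a gripper value outside its range is refused whole. The fingers move at their own pace and stop on an object; "newtons" is the grip in N (left out, the last holds). Time passes only in rows, so rows that do not move let the fingers close. It gives the time, the measured TCP pose, the force, the opening and the grip force at its end, in the units of the state.
- monitor.state(): the state, without advancing time (a new reading comes with each control period).
- cams.camera(name): name is "scene" or "top"; returns a dict with "frame" (480x640x3 uint8, red, green, blue), "vertical_fov" (degrees; the focal length in pixels is half the picture's height over the tangent of half this angle, whatever the lens; pixels are square), "cx", "cy" (the principal point, pixels), "extrinsics" (4x4, takes a point from world to camera coordinates). Camera axes: x right, y up, looking along -z (the intrinsics and any distortion apply to the point x, -y, -z); pixel columns grow to the right and rows downward; lengths in mm; the calibration is good to about 2 mm. A picture is of the moment at which its call begins. There is no depth.
- job.close_job(): hands the job in; it is judged then, once.
The state is a dict: "clock": time; "joint_pos": joint angles; "dq": joint speeds; "joint_efforts": joint torques, N m; "ee_pos": TCP position; "eef_rot": TCP orientation; "wrist_force": force on the tool from outside, world axes, zero at the start; "moment": the same for the moment, N m; "width": opening from 0.0 (shut) to 1.0 (fully open); "finger_force": force on a finger pad.
Only numpy, scipy, OpenCV 4.12 (cv2) and the standard library are available. Lean on these libraries where they do the work, as an engineer would, in place of code of your own. Each camera call takes 0.05 s, during which the arm holds its last target. There are 200 camera calls.

## Working session

There is one attempt and no reset: what is moved stays moved. The work goes in short steps, Python scripts to look and compute and a tool call to move; the robot and the scene stay as the last step left them, time stands still between calls to the robot, and variables do not carry over. Pictures are saved under pics/ and viewed, at most 10 in all, crops included, and the job is handed in when it is done.

Besides the shell and the picture viewer there is one more tool, called after ">>>" by a JSON object that holds its "name" and its "arguments", one argument or row to a line. apply_moves: Moves the arm, as the interface text tells. Its arguments: {"type":"object","properties":{"increments":{"type":"array","items":{"type":"array"}},"newtons":{"type":"number"}},"required":["increments"]}

```bash
mkdir -p pics
python3 - <<'E'
from station import monitor,cams,job,manip
import cv2,numpy as np
s=monitor.state();print(s)
print(manip.tcp_to_grasp)
for n in("scene","top"):
    c=cams.camera(n);cv2.imwrite(f"pics/{n}0.png",c["frame"][:,:,::-1]);print(n,{k:v for k,v in c.items() if k!="frame"})
E
```

```text
{'clock': 0.0, 'joint_pos': array([-1.20850331,  0.61591633, -0.01264487,  1.42492286,  0.00812965,
        1.10335028, -0.04038153]), 'dq': array([-0.00098937, -0.00272397, -0.00054117, -0.00018063, -0.00046505,
        0.00055112, -0.00134026]), 'joint_efforts': array([-1.02409654e-04, -4.69209838e+01,  2.59334380e-01, -1.71031380e+01,
        9.95452545e-03,  9.55863070e-03, -5.65174872e-06]), 'ee_pos': array([246.09277596, 600.79143905, 230.13197127]), 'eef_rot': array([-0.60660095, -3.08201548,  0.00393705]), 'wrist_force': array([ 0.0512626 ,  0.27879408, -0.894175  ]), 'moment': array([-0.00261578,  0.02729177, -0.00061333]), 'finger_force': 0.0, 'width': 1.0006299915367918}
18.700000000000003
scene {'vertical_fov': 53.1140374634356, 'cx': 327.70322529501846, 'cy': 243.78813827002037, 'extrinsics': array([[ 1.81379094e-01,  9.83346099e-01,  1.14923186e-02,
        -1.14802138e+02],
       [-5.21470602e-01,  8.62647098e-02,  8.48897409e-01,
         2.24176931e+02],
       [ 8.33768575e-01, -1.59965149e-01,  5.28432697e-01,
        -1.67540445e+03],
       [ 0.00000000e+00,  0.00000000e+00,  0.00000000e+00,
         1.00000000e+00]])}
top {'vertical_fov': 55.73151459740355, 'cx': 316.269061949952, 'cy': 234.71139342330613, 'extrinsics': array([[ 1.73616257e-02, -9.99805941e-01,  9.30883506e-03,
        -2.19697418e+01],
       [ 9.97200448e-01,  1.79921281e-02,  7.25778947e-02,
        -5.29259112e+02],
       [-7.27312960e-02,  8.02270425e-03,  9.97319304e-01,
        -1.23030397e+03],
       [ 0.00000000e+00,  0.00000000e+00,  0.00000000e+00,
         1.00000000e+00]])}
```

View pics/scene0.png

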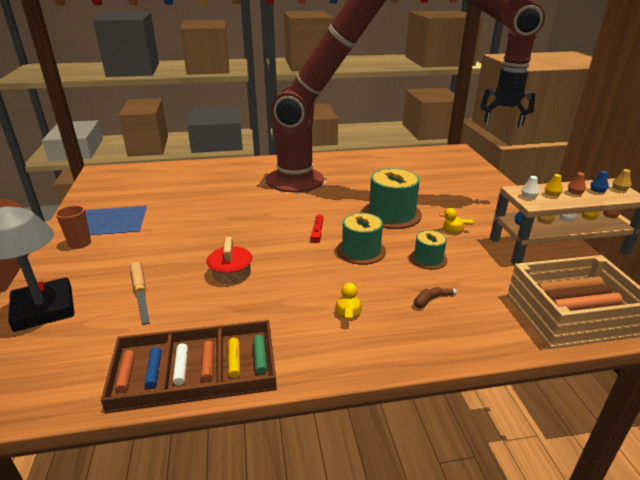

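View pics/top0.png

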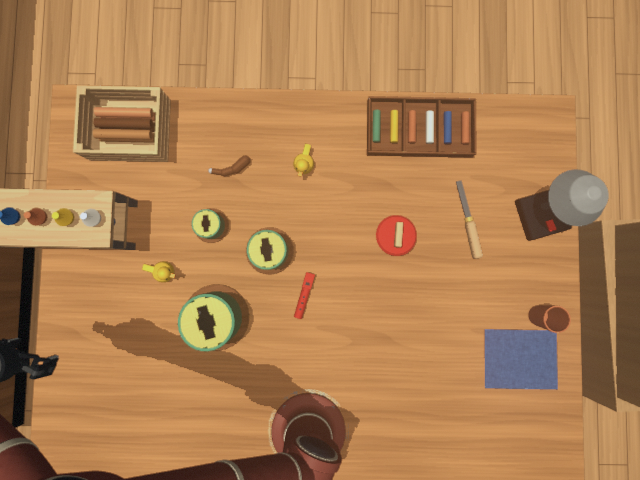

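The top picture shows three look-alike pots: small (208,223), middle (267,250) and large (207,322). The middle-sized one at (267,250) is meant. The lid is at (397,235) on its ring, with the handle bar at about (399,235). I'll segment these and check them in a crop.

```bash
cat > h.py <<'E'
from station import monitor,cams,job,manip
import cv2,numpy as np
def K(c):
    f=240/np.tan(np.radians(c["vertical_fov"])/2);return f
def ray(c,u,v):
    f=K(c);E=c["extrinsics"];R=E[:3,:3];o=-R.T@E[:3,3]
    d=R.T@np.array([(u-c["cx"])/f,-(v-c["cy"])/f,-1]);return o,d
def atz(c,u,v,z):
    o,d=ray(c,u,v);return o+d*(z-o[2])/d[2]
def proj(c,p):
    E=c["extrinsics"];q=E[:3,:3]@np.array(p,float)+E[:3,3];f=K(c)
    return c["cx"]+f*q[0]/-q[2],c["cy"]-f*q[1]/-q[2]
def tri(rs):
    A=0;b=0
    for o,d in rs:
        d=d/np.linalg.norm(d);P=np.eye(3)-np.outer(d,d);A=A+P;b=b+P@o
    return np.linalg.solve(A,b)
def biggest(m):
    n,l,s,c=cv2.connectedComponentsWithStats(m.astype(np.uint8));i=1+np.argmax(s[1:,4]);return l==i
def mask(c,box,fn):
    x0,y0,x1,y1=box;hsv=cv2.cvtColor(c["frame"],cv2.COLOR_RGB2HSV).astype(int)
    m=np.zeros(hsv.shape[:2],bool);m[y0:y1,x0:x1]=fn(*[hsv[y0:y1,x0:x1,i] for i in range(3)]);return biggest(m)
def worldpts(c,m,z):
    v,u=np.nonzero(m);return np.array([atz(c,a,b,z)[:2] for a,b in zip(u,v)])
def axis(P):
    m=P.mean(0);w,V=np.linalg.eigh(np.cov((P-m).T));a=V[:,1];return m,np.degrees(np.arctan2(a[1],a[0]))%180,np.sqrt(12*w)
E
python3 - <<'E'
from h import *
t=cams.camera("top");s=cams.camera("scene")
print("base",proj(t,[0,0,0]),proj(s,[0,0,0]))
g=t["frame"];hs=cv2.cvtColor(g,cv2.COLOR_RGB2HSV)
for n,(u,v) in dict(plate=(253,250),hole=(267,250),bar=(399,235),red=(385,235),green=(247,248),wood=(340,200)).items(): print(n,hs[v,u])
for nm,c,box in(("top",t,(235,220,300,280)),("scene",s,(335,205,390,240))):
    m=mask(c,box,lambda h,S,v:(h>20)&(h<42)&(v>130)&(S>60))
    cn=max(cv2.findContours(m.astype(np.uint8),0,1)[0],key=len);h=cv2.convexHull(cn);e=cv2.fitEllipse(h);print(nm,"plate",e)
    if nm=="top": et=e
    else: es=e
print("pot tri",tri([ray(t,*et[0]),ray(s,*es[0])]))
mr=mask(t,(370,205,425,265),lambda h,S,v:((h<6)|(h>172))&(S>150)&(v>90))
cn=max(cv2.findContours(mr.astype(np.uint8),0,1)[0],key=len);e=cv2.fitEllipse(cv2.convexHull(cn));print("lid top",e,[atz(t,*e[0],z) for z in(40,52)])
mb=mask(t,(385,215,412,255),lambda h,S,v:(h>10)&(h<35)&(v>130))
print("bar",axis(worldpts(t,mb,88)),mb.sum())
mh=mask(t,(250,233,283,267),lambda h,S,v:(v<90))
for z in (90,): print("key",axis(worldpts(t,mh,z)),[atz(t,*et[0],z)],"plate w",et[1])
a=cv2.resize(g[200:300,225:325],None,fx=4,fy=4,interpolation=2);b=cv2.resize(g[185:285,350:450],None,fx=4,fy=4,interpolation=2)
cv2.imwrite("pics/crop1.png",np.hstack([a,b])[:,:,::-1])
E
```

```text
base (np.float64(308.1630347168767), np.float64(429.9885524695819)) (np.float64(294.8011132937131), np.float64(179.53938291259337))
plate [ 30 110 216]
hole [ 15 114  83]
bar [ 22  90 215]
red [  3 182 214]
green [ 61  69 162]
wood [ 14 142 197]
top plate ((266.1173400878906, 249.07176208496094), (35.86888885498047, 36.4134521484375), 66.20032501220703)
scene plate ((361.9531555175781, 221.8505859375), (18.823829650878906, 37.50284957885742), 94.34716033935547)
pot tri [484.7760563  116.85130236  88.76897779]
lid top ((395.76019287109375, 235.23089599609375), (39.160888671875, 40.11984634399414), 147.83877563476562) [array([ 530.53425764, -227.96678132,   40.        ]), array([ 529.63489124, -225.75996066,   52.        ])]
bar (array([ 529.70059189, -225.75040249]), np.float64(175.39293584478565), array([19.34770819, 65.03990418])) 185
key (array([484.01789271, 118.03244627]), np.float64(10.182980409877445), array([20.89040028, 51.85984377])) [array([484.81021643, 117.10912054,  90.        ])] plate w (35.86888885498047, 36.4134521484375)
```

View pics/crop1.png

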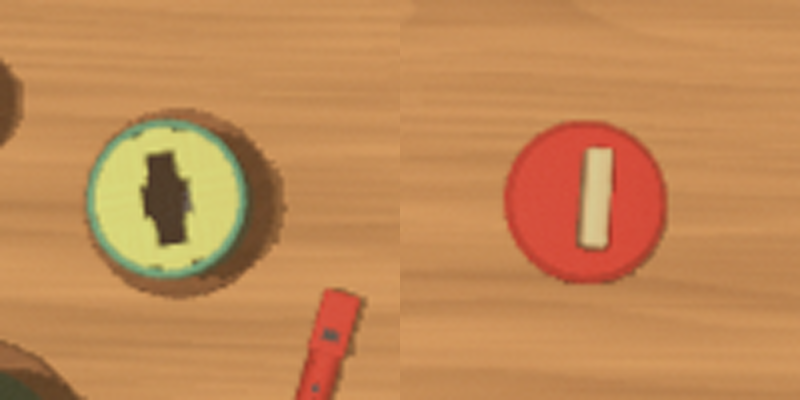

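The crop shows the middle pot's slots at (150–175, 155–243), running about 10° from world x. The lid bar at (597,198) runs at about -4.6°. The sizes and heights match the description, so I'm moving towards the lid.

>>> {"name": "apply_moves", "arguments": {
  "increments": [
    [8.5,[0,0,0],[0,0,-0.155]],
    [8.5,[0,0,0],[0,0,-0.154]],
    [8.5,[-3.53,-4.03,0],[0,0,0]],
    [8.5,[-3.53,-4.03,0],[0,0,0]],
    [8.5,[-3.53,-4.03,0],[0,0,0]],
    [8.5,[-3.53,-4.03,0],[0,0,0]],
    [8.5,[-3.53,-4.03,0],[0,0,0]],
    [8.5,[-3.53,-4.03,0],[0,0,0]],
    [8.5,[-3.53,-4.03,0],[0,0,0]]
  ],
  "newtons": 40
}}

```text
clock: 1.32
ee_pos: [471.1, 299.1, 231.3]
eef_rot: [0.125, 3.139, 0.0]
wrist_force: [0.4, -0.1, -0.3]
width: 0.996
finger_force: 0.0
```

>>> {"name": "apply_moves", "arguments": {
  "increments": [
    [8.5,[-0.85,-4.33,0],[0,0,0]],
    [8.5,[-0.85,-4.33,0],[0,0,0]],
    [8.5,[-0.85,-4.33,0],[0,0,0]],
    [8.5,[-0.85,-4.33,0],[0,0,0]],
    [8.5,[-0.85,-4.33,0],[0,0,0]],
    [8.5,[-0.85,-4.33,0],[0,0,0]],
    [8.5,[-0.85,-4.33,0],[0,0,0]],
    [8.5,[-0.85,-4.33,0],[0,0,0]],
    [8.5,[-0.85,-4.33,0],[0,0,0]],
    [8.5,[-0.85,-4.33,0],[0,0,0]],
    [8.5,[-0.85,-4.33,0],[0,0,0]],
    [8.5,[-0.85,-4.33,0],[0,0,0]]
  ]
}}

```text
clock: 2.82
ee_pos: [530.5, -226.8, 231.2]
eef_rot: [-0.125, -3.139, -0.0]
wrist_force: [0.9, 0.0, -0.2]
width: 0.995
finger_force: 0.0
```

>>> {"name": "apply_moves", "arguments": {
  "increments": [
    [8.5,[0,0,0],[0,0,0]],
    [8.5,[0,0,0],[0,0,0]]
  ]
}}

```text
clock: 3.08
ee_pos: [530.4, -224.6, 231.0]
eef_rot: [-0.125, -3.138, -0.002]
wrist_force: [-0.1, 1.2, -0.2]
width: 0.996
finger_force: 0.0
```

>>> {"name": "apply_moves", "arguments": {
  "increments": [
    [8.5,[0,-0.1,4],[0,0,0]],
    [8.5,[0,0,4],[0,0,0]],
    [8.5,[0,0,4],[0,0,0]],
    [8.5,[0,0,3],[0,0,0]],
    [8.5,[0,0,1.5],[0,0,0]],
    [8.5,[0,0,0.7],[0,0,0]],
    [8.5,[0,0,0],[0,0,0]]
  ]
}}

```text
clock: 3.95
ee_pos: [530.9, -226.2, 59.8]
eef_rot: [0.124, 3.138, -0.0]
wrist_force: [-0.3, -1.1, 0.4]
width: 0.994
finger_force: 0.0
```

>>> {"name": "apply_moves", "arguments": {
  "increments": [
    [3,[0,0,0],[0,0,0]],
    [2.4,[0,0,0],[0,0,0]],
    [1.5,[0,0,0],[0,0,0]],
    [1,[0,0,0],[0,0,0]],
    [1,[0,0,0],[0,0,0]],
    [1,[0,0,0],[0,0,0]]
  ],
  "newtons": 50
}}

```text
clock: 4.7
ee_pos: [530.7, -226.8, 59.8]
eef_rot: [0.125, 3.138, -0.001]
wrist_force: [-1.2, 0.1, 3.9]
width: 0.203
finger_force: 50.0
```

>>> {"name": "apply_moves", "arguments": {
  "increments": [
    [1,[0,0,-1.5],[0,0,0]],
    [1,[0,0,-3],[0,0,0]],
    [1,[0,0,-3.5],[0,0,0]],
    [1,[0,0,-3],[0,0,0]],
    [1,[0,0,-1],[0,0,0]],
    [1,[0,0,0],[0,0,0]]
  ]
}}

```text
clock: 5.45
ee_pos: [530.1, -226.2, 179.2]
eef_rot: [-0.125, -3.139, -0.0]
wrist_force: [0.8, 0.0, -3.8]
width: 0.201
finger_force: 49.3
```

>>> {"name": "apply_moves", "arguments": {
  "increments": [
    [1,[0.4,1.9,0],[0,0,0]],
    [1,[0.8,3.8,0],[0,0,0]],
    [1,[0.8,3.8,0],[0,0,0]],
    [1,[0.8,3.8,0],[0,0,0]],
    [1,[0.8,3.8,0],[0,0,0]],
    [1,[0.8,3.8,0],[0,0,0]],
    [1,[0.8,3.8,0],[0,0,0]],
    [1,[0.9,3.8,0],[0,0,0]],
    [1,[0.8,3.5,0],[0,0,0]],
    [1,[0.43,1.9,0],[0,0,0]],
    [1,[0,0,0],[0,0,-0.129]],
    [1,[0,0,0],[0,0,-0.129]]
  ]
}}

```text
clock: 6.95
ee_pos: [482.1, 119.0, 178.0]
eef_rot: [0.291, -3.124, -0.0]
wrist_force: [0.0, -0.7, -3.8]
width: 0.203
finger_force: 49.3
```

>>> {"name": "apply_moves", "arguments": {
  "increments": [
    [1,[0,0,0],[0,0,0]],
    [1,[0,0,0],[0,0,0]]
  ]
}}

```text
clock: 7.2
ee_pos: [483.4, 117.7, 178.7]
eef_rot: [0.278, -3.127, -0.0]
wrist_force: [0.1, -0.2, -3.0]
width: 0.203
finger_force: 49.3
```

Run:
```python
from h import *
print({k:monitor.state()[k] for k in("ee_pos","eef_rot","wrist_force","width")})
t=cams.camera("top");s=cams.camera("scene")
a=cv2.resize(t["frame"][190:310,200:330],(520,480),interpolation=2);b=cv2.resize(s["frame"][140:280,300:420],None,fx=2.3,fy=480/140,interpolation=2)
cv2.imwrite("pics/c2.png",np.hstack([a,b])[:,:,::-1])
```

```text
{'ee_pos': array([483.42333061, 117.70038844, 178.68942111]), 'eef_rot': array([ 2.77628699e-01, -3.12745146e+00, -6.47746257e-05]), 'wrist_force': array([ 0.05845192, -0.16501135, -3.00981837]), 'width': 0.2031121008836388}
```

View pics/c2.png

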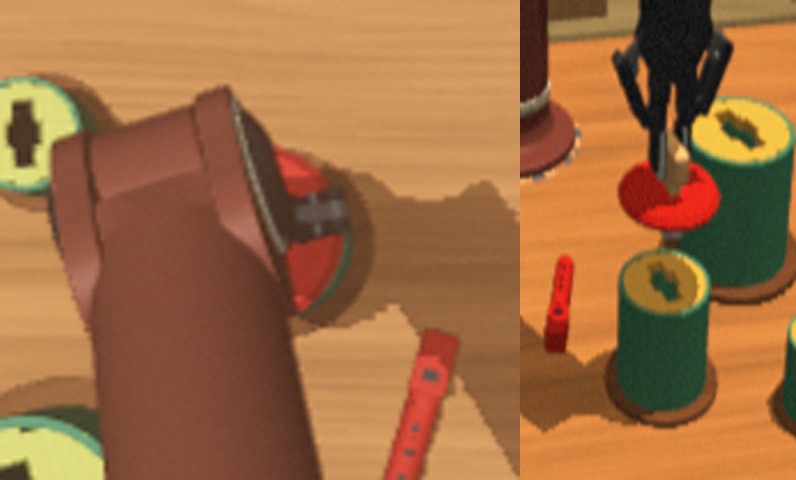

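The scene view shows the lid held over the pot, disc at crop (670,195). It may be slightly tilted, so I'll compare it with a projected level disc.

Run:
```python
from h import *
s=cams.camera("scene");st=monitor.state();p=st["ee_pos"];R=cv2.Rodrigues(st["eef_rot"])[0];print(R[:,2])
m=mask(s,(335,170,390,220),lambda h,S,v:((h<8)|(h>172))&(S>150)&(v>60))
img=s["frame"].copy()
a=np.linspace(0,2*np.pi,60)
def best():
    from scipy.optimize import minimize
    bar=mask(s,(335,170,390,220),lambda h,S,v:(h>10)&(h<35)&(v>110)&(S<170)) 
    H=cv2.convexHull(max(cv2.findContours(m.astype(np.uint8),0,1)[0],key=len))
    obs=np.zeros(m.shape,np.uint8);cv2.fillConvexPoly(obs,H,1)
    obs=cv2.resize(obs[160:230,325:400],None,fx=8,fy=8,interpolation=1)
    def ren(x):
        Rt=cv2.Rodrigues(np.array([x[0],x[1],0.]))[0];P=[]
        for z in(0,12):
            for t in a: P.append(proj(s,np.array([p[0],p[1],p[2]+18.7])+[x[2],x[3],x[4]]+Rt@np.array([56*np.cos(t),56*np.sin(t),z-36])))
        h=cv2.convexHull(((np.array(P)-[325,160]+.5)*8).astype(np.int32))
        o=np.zeros_like(obs);cv2.fillConvexPoly(o,h,1);return o,h
    f=lambda x:(ren(x)[0]!=obs).sum()/64
    print("level",f([0,0,0,0,0]))
    for x0 in([0,0,0,0,0],[.15,.1,0,0,0],[-.15,.1,0,0,0],[.1,-.15,0,0,0]):
        r=minimize(f,x0,method="Nelder-Mead",options=dict(initial_simplex=np.array([x0]+[list(np.array(x0)+d) for d in np.diag([.15,.15,3,3,3])]),maxiter=300));print(np.round(r.x,3),r.fun)
    big=cv2.resize(img[160:230,325:400],None,fx=8,fy=8,interpolation=2)
    cv2.polylines(big,[ren([0,0,0,0,0])[1]],True,(0,255,255),1);cv2.imwrite("pics/c3.png",big[:,:,::-1])
best()
```

```text
[-6.04768824e-04 -1.09484397e-04 -9.99999811e-01]
level 187.78125
[-0.023 -0.076  3.627  1.451 -2.35 ] 67.703125
[-0.021 -0.078  5.629  0.957 -1.222] 69.046875
[-0.023 -0.071  2.316  2.809 -3.116] 66.40625
[-0.027 -0.076  3.406  1.962 -2.397] 66.71875
```

View pics/c3.png

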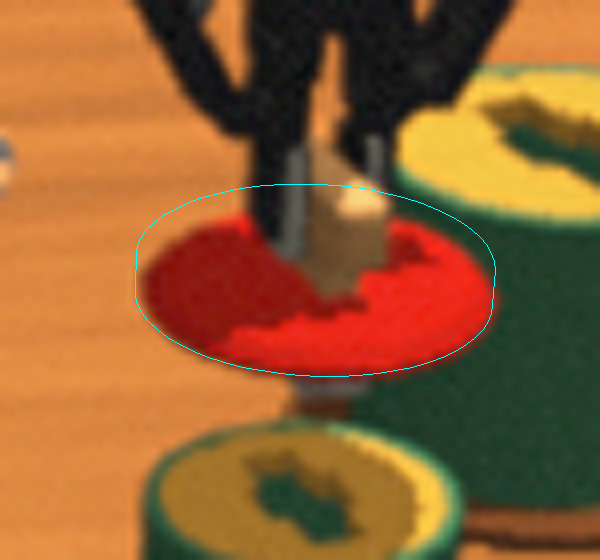

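The overlay shows the lid hanging tilted by about 0.08 rad about the pad line. Contact with the plate should level it. I'm lowering it to just above the plate.

>>> {"name": "apply_moves", "arguments": {
  "increments": [
    [1,[-0.14,-0.05,1],[0,0,0]],
    [1,[0,0,1.5],[0,0,0]],
    [1,[0,0,1],[0,0,0]],
    [1,[0,0,0.7],[0,0,0]],
    [1,[0,0,0.3],[0,0,0]],
    [1,[0,0,0.2],[0,0,0]],
    [1,[0,0,0.2],[0,0,0]],
    [1,[0,0,0],[0,0,0]]
  ]
}}

```text
clock: 8.35
ee_pos: [485.9, 117.0, 130.4]
eef_rot: [-0.279, 3.129, -0.0]
wrist_force: [0.1, 0.3, -3.4]
width: 0.201
finger_force: 49.3
```

>>> {"name": "apply_moves", "arguments": {
  "increments": [
    [1,[0,0,0.2],[0,0,0]],
    [1,[0,0,0.2],[0,0,0]],
    [1,[0,0,0],[0,0,0]]
  ]
}}

```text
clock: 8.72
ee_pos: [485.7, 117.0, 126.1]
eef_rot: [0.28, -3.129, 0.0]
wrist_force: [0.8, -0.9, -3.5]
width: 0.201
finger_force: 49.3
```

>>> {"name": "apply_moves", "arguments": {
  "increments": [
    [1,[0,0,0.2],[0,0,0]],
    [1,[0,0,0.2],[0,0,0]],
    [1,[0,0,0],[0,0,0]]
  ]
}}

```text
clock: 9.1
ee_pos: [485.7, 117.0, 122.1]
eef_rot: [0.28, -3.129, 0.0]
wrist_force: [0.9, -0.7, -2.3]
width: 0.199
finger_force: 49.3
```

>>> {"name": "apply_moves", "arguments": {
  "increments": [
    [1,[0,0,0.2],[0,0,0]],
    [1,[0,0,0.2],[0,0,0]],
    [1,[0,0,0],[0,0,0]]
  ]
}}

```text
clock: 9.48
ee_pos: [485.6, 117.0, 118.1]
eef_rot: [0.28, -3.129, 0.0]
wrist_force: [-0.4, -0.6, -2.4]
width: 0.202
finger_force: 49.3
```

>>> {"name": "apply_moves", "arguments": {
  "increments": [
    [1,[0,0,0.2],[0,0,0]],
    [1,[0,0,0.2],[0,0,0]],
    [1,[0,0,0],[0,0,0]]
  ]
}}

```text
clock: 9.85
ee_pos: [485.6, 117.0, 114.1]
eef_rot: [0.279, -3.129, 0.0]
wrist_force: [0.5, 0.7, -3.6]
width: 0.204
finger_force: 49.3
```

>>> {"name": "apply_moves", "arguments": {
  "increments": [
    [1,[0,0,0.15],[0,0,0]],
    [1,[0,0,0.1],[0,0,0]],
    [1,[0,0,0],[0,0,0]]
  ]
}}

```text
clock: 10.22
ee_pos: [485.8, 117.0, 111.7]
eef_rot: [0.28, -3.129, 0.0]
wrist_force: [-1.1, -0.6, -3.4]
width: 0.197
finger_force: 49.3
```

>>> {"name": "apply_moves", "arguments": {
  "increments": [
    [1,[0,0,0.1],[0,0,0]],
    [1,[0,0,0.1],[0,0,0]],
    [1,[0,0,0],[0,0,0]]
  ]
}}

```text
clock: 10.6
ee_pos: [485.8, 117.0, 109.8]
eef_rot: [-0.28, 3.129, -0.0]
wrist_force: [-0.6, 0.1, -2.6]
width: 0.202
finger_force: 49.3
```

>>> {"name": "apply_moves", "arguments": {
  "increments": [
    [1,[0,0,0.1],[0,0,0]],
    [1,[0,0,0],[0,0,0]]
  ]
}}

```text
clock: 10.85
ee_pos: [485.9, 117.1, 109.8]
eef_rot: [-0.28, 3.129, -0.0]
wrist_force: [-2.8, -1.1, 4.3]
width: 0.198
finger_force: 50.5
```

>>> {"name": "apply_moves", "arguments": {
  "increments": [
    [1,[0,0,0.1],[0,0,0]],
    [1,[0,0,0],[0,0,0]]
  ]
}}

```text
clock: 11.1
ee_pos: [485.9, 117.1, 109.7]
eef_rot: [-0.28, 3.128, -0.0]
wrist_force: [-3.5, -0.5, 11.2]
width: 0.2
finger_force: 51.6
```

Run:
```python
from h import *
st=monitor.state();print(st["ee_pos"],st["wrist_force"],st["moment"],st["joint_pos"])
s=cams.camera("scene");cv2.imwrite("pics/c4.png",cv2.resize(s["frame"][180:280,310:410],None,fx=6,fy=6,interpolation=2)[:,:,::-1])
```

```text
[485.85188401 117.06551971 109.74785851] [-3.54394884 -0.53544067 11.22735342] [-0.24609544  0.8078378   0.01490518] [-0.23430063  0.55510776 -0.06750102  1.98823776  0.06344698  0.59944667
  1.40497775]
```

View pics/c4.png

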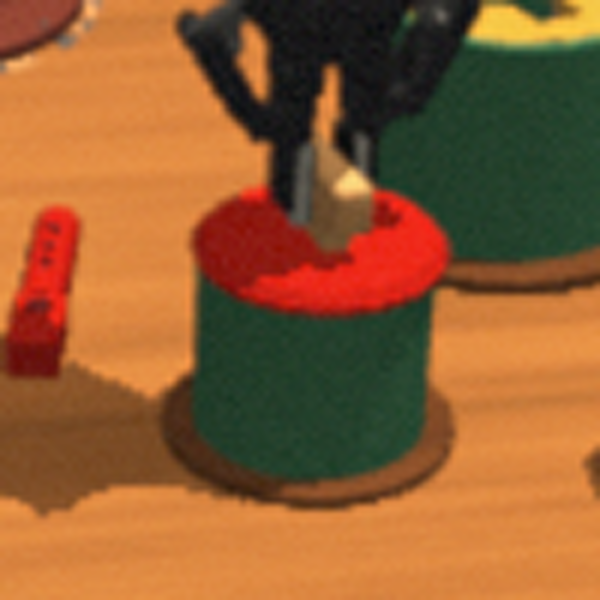

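The lid has dropped through the slots and is near the rim. I'll release it so it settles flat, then regrip.

>>> {"name": "apply_moves", "arguments": {
  "increments": [
    [3.5,[0,0,-0.1],[0,0,0]],
    [3.5,[0,0,0],[0,0,0]],
    [3.5,[0,0,0],[0,0,0]],
    [3.5,[0,0,0],[0,0,0]],
    [3.5,[0,0,0],[0,0,0]]
  ],
  "newtons": 50
}}

```text
clock: 11.78
ee_pos: [485.8, 117.0, 108.7]
eef_rot: [0.28, -3.129, 0.0]
wrist_force: [-0.2, 0.4, -0.2]
width: 0.412
finger_force: 0.0
```

>>> {"name": "apply_moves", "arguments": {
  "increments": [
    [1,[0,0,0],[0,0,0]],
    [1,[0,0,0],[0,0,0]],
    [1,[0,0,0],[0,0,0]],
    [1,[0,0,0],[0,0,0]],
    [1,[0,0,0],[0,0,0]]
  ],
  "newtons": 50
}}

```text
clock: 12.4
ee_pos: [485.9, 117.1, 108.9]
eef_rot: [-0.28, 3.129, 0.0]
wrist_force: [-0.6, 0.3, 0.9]
width: 0.205
finger_force: 49.5
```

Run:
```python
from h import *
st=monitor.state();print(st["clock"],st["ee_pos"],st["wrist_force"],st["moment"],st["width"])
s=cams.camera("scene");cv2.imwrite("pics/c5.png",cv2.resize(s["frame"][180:280,310:410],None,fx=6,fy=6,interpolation=2)[:,:,::-1])
```

```text
12.4 [485.89804634 117.11135335 108.85385269] [-0.58442348  0.28677876  0.85895557] [ 0.07357694 -0.02462512  0.0348909 ] 0.20526549425049362
```

View pics/c5.png

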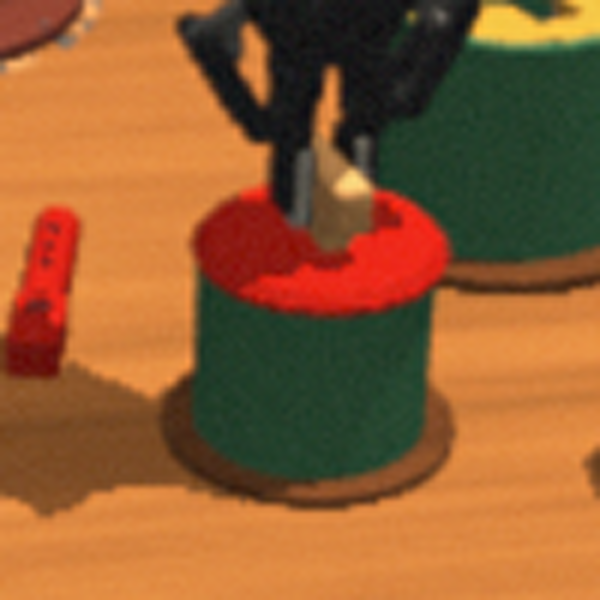

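The lid now sits level on the rim (disc at about (320,250)), with almost no moment. I'm turning it clockwise.

>>> {"name": "apply_moves", "arguments": {
  "increments": [
    [1,[0,0,0],[0,0,0.05]],
    [1,[0,0,0],[0,0,0.1]],
    [1,[0,0,0],[0,0,0.1]],
    [1,[0,0,0],[0,0,0.1]],
    [1,[0,0,0],[0,0,0.1]],
    [1,[0,0,0],[0,0,0]]
  ]
}}

```text
clock: 13.2
ee_pos: [485.8, 117.1, 108.9]
eef_rot: [0.427, 3.112, -0.0]
wrist_force: [0.5, -0.9, 0.5]
width: 0.203
finger_force: 49.5
```

Run:
```python
from h import *
st=monitor.state();r=cv2.Rodrigues(st["eef_rot"])[0];print(st["ee_pos"],st["wrist_force"],st["moment"],np.degrees(np.arctan2(r[1,0],r[0,0]))%180,st["joint_pos"][6])
```

```text
[485.83583344 117.05365703 108.86772036] [ 0.47456819 -0.91091899  0.49277502] [ 0.0801996   0.0401072  -0.14725162] 164.37373408115872 1.078792929428418
```

>>> {"name": "apply_moves", "arguments": {
  "increments": [
    [1,[0,0,0],[0,0,0.1]],
    [1,[0,0,0],[0,0,0.1]],
    [1,[0,0,0],[0,0,0.1]],
    [1,[0,0,0],[0,0,0.1]],
    [1,[0,0,0],[0,0,0.08]],
    [1,[0,0,0],[0,0,0.05]],
    [1,[0,0,0],[0,0,0]]
  ]
}}

```text
clock: 14.08
ee_pos: [485.9, 117.1, 108.9]
eef_rot: [1.226, 2.892, 0.0]
wrist_force: [0.3, 0.2, 1.1]
width: 0.203
finger_force: 49.6
```

Run:
```python
from h import *
st=monitor.state();r=cv2.Rodrigues(st["eef_rot"])[0];print(st["ee_pos"],st["wrist_force"],st["moment"],np.degrees(np.arctan2(r[1,0],r[0,0]))%180,st["joint_pos"][6])
```

```text
[485.8818894  117.09383868 108.86087129] [0.31684413 0.24484014 1.12373811] [ 0.10216712  0.00321517 -0.11954808] 134.05726077192372 0.6971032778283569
```

>>> {"name": "apply_moves", "arguments": {
  "increments": [
    [1,[0,0,0],[0,0,0.04]],
    [1,[0,0,0],[0,0,0.04]],
    [1,[0,0,0],[0,0,0.02]],
    [1,[0,0,0],[0,0,0]]
  ]
}}

```text
clock: 14.58
ee_pos: [485.1, 116.8, 108.9]
eef_rot: [-1.366, -2.828, 0.002]
wrist_force: [-3.2, -0.7, 4.6]
width: 0.202
finger_force: 50.5
```

Run:
```python
from h import *
st=monitor.state();r=cv2.Rodrigues(st["eef_rot"])[0];print(st["ee_pos"],st["wrist_force"],st["moment"],np.degrees(np.arctan2(r[1,0],r[0,0]))%180,st["joint_pos"][6])
```

```text
[485.06532854 116.82424507 108.87147101] [-3.16286307 -0.68375859  4.62284727] [-0.12260996  0.40443991  0.56483363] 128.425452386948 0.6255939886518975
```

The hard stop is reached at about 61°, with a moment step. Releasing and backing off upward.

>>> {"name": "apply_moves", "arguments": {
  "increments": [
    [4,[0,0,0],[0,0,-0.02]],
    [5,[0,0,0],[0,0,0]],
    [5,[0,0,0],[0,0,0]],
    [5,[0,0,0],[0,0,0]],
    [5,[0,0,-1.5],[0,0,0]],
    [5,[0,0,-3],[0,0,0]],
    [5,[0,0,-4],[0,0,0]],
    [5,[0,0,-4],[0,0,0]],
    [5,[0,0,-2],[0,0,0]]
  ]
}}

```text
clock: 15.7
ee_pos: [486.8, 117.0, 257.3]
eef_rot: [1.34, 2.837, 0.005]
wrist_force: [-0.5, -0.2, -1.3]
width: 0.58
finger_force: 0.0
```

>>> {"name": "apply_moves", "arguments": {
  "increments": [
    [5,[0,4,0],[0,0,0]],
    [5,[0,4,0],[0,0,0]],
    [5,[0,4,0],[0,0,0]],
    [5,[0,4,0],[0,0,0]],
    [5,[0,0,0],[0,0,0]],
    [5,[0,0,0],[0,0,0]]
  ]
}}

```text
clock: 16.45
ee_pos: [608.9, 217.9, 254.3]
eef_rot: [1.342, 2.841, -0.002]
wrist_force: [0.4, -1.3, -0.2]
width: 0.586
finger_force: 0.0
```

Run:
```python
from h import *
t=cams.camera("top");s=cams.camera("scene");st=monitor.state();print(st["clock"],st["ee_pos"],st["wrist_force"])
try:
    m=mask(t,(240,225,295,275),lambda h,S,v:(h>14)&(h<32)&(S<110)&(v>150));print(axis(worldpts(t,m,138)),m.sum())
except Exception as e: print(e)
a=cv2.resize(t["frame"][200:300,217:317],None,fx=4,fy=4,interpolation=2);b=cv2.resize(s["frame"][180:280,310:410],None,fx=4,fy=4,interpolation=2)
cv2.imwrite("pics/c6.png",np.hstack([a,b])[:,:,::-1])
```

```text
16.55 [608.79038481 217.47337107 254.5662888 ] [-0.11872678  0.11657302 -0.20946828]
(array([476.55717522, 127.46475791]), np.float64(133.36551284367596), array([14.86498562, 34.2447327 ])) 83
```

View pics/c6.png

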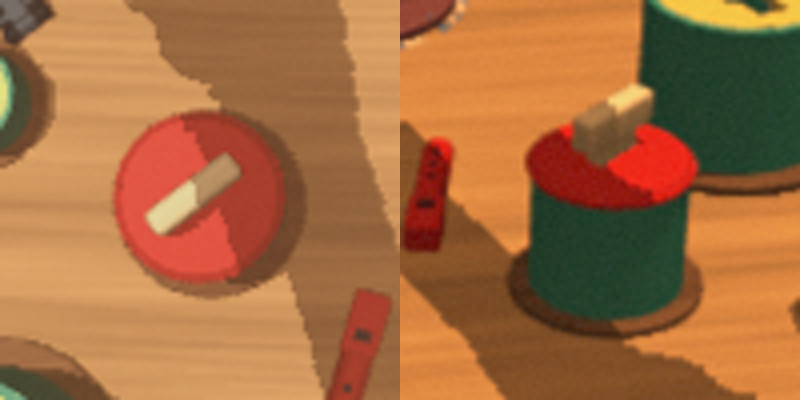

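The pictures show the lid flat and centred on the pot. The bar, from (150,220) to (235,170) in the top crop, is about 60° off the slots, and the arm is clear.

```bash
python3 -c "
from station import job;print(job.close_job())"
```

```text
the job is handed in; nothing more can be done
None
```

The lid is seated flat on the middle-sized green pot and turned clockwise about 60° to its stop; the gripper is clear and the job is handed in, with no verdict returned.

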